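# Set the bench stop and blank on a sloping carving board

## Robot

A 6-joint arm with a two-finger parallel gripper is mounted at the origin on the work surface. World frame = base frame: x ahead of the robot, y to its left, z up, the work surface at z = 0. Lengths are in mm, angles in rad, forces in N, time in s.
With the tool pointing down it reaches from about 325 to 850 mm from the base axis. Payload 4.4 kg.
Tool frame: the origin (TCP) lies between the finger pads; the fingertips stand 22 mm ahead of it and the grasp point (between the pads) lies 3 mm ahead of it; z points along the fingers, y is the line along which they close (so a half turn about z gives the same grasp; the last joint's range is limited). The gripper opens to 94 mm and grips with 3 to 60 N. Pads are 16 mm wide; open, the fingers measure 119 mm over their backs; the gripper's body (75 mm by 177 mm) begins 78 mm behind the grasp point.
Start: joints at [1.153, 0.207, 1.542, -0, 1.393, -0.15], TCP at [151.606, 554.656, 227.447] pointing down, gripper open.
Joint ranges: [-2.73, 2.73], [-0.86, 2.22], [0.23, 2.46], [-1.11, 4.25], [0.08, 2.63], [-2.82, 2.82]. Speed limits (rad/s): [2.79, 2.79, 3.14, 3.14, 3.14, 3.14].

## Interface

Orientations are given as a unit quaternion [w, x, y, z].
In Python, from station import bot gives the robot as it stands.
- The arm moves only by the tool arm_command, never from a script. Its argument "plan" is a list of rows, each a list of 7 numbers: the shift along the tool's x, y, z in m, then the turn, a rotation vector about the tool's x, y, z in rad, then the finger opening in m, from 0 to 0.094. A call has 1 to 12 rows; each row is the pose to reach, as a shift and turn from the pose commanded when the call began, along the tool's axes at that moment; what a row does not reach only later rows make up. A row lasts 1/10 s, in which the tool goes at most 50 mm and 8.59 degrees, less where a joint would pass 70% of its speed; a pose out of reach is approached as far as the arm can. A call with a gripper value outside its range is refused whole. The fingers move at their own pace and stop on an object; "grip_force" is the grip in N (left out, the last holds). Time passes only in rows, so rows that repeat a pose let the fingers close. It gives the time, the measured TCP pose, the force, the opening and the grip force at its end, in the units of the state.
- bot.sense(): the state, without advancing time (a new reading comes with each control period).
- bot.capture(name): name is "side" or "top"; returns the picture (400x640x3 uint8, red, green, blue); there is no depth.
- bot.camera_info(name): a dict with "fovy" (degrees; the focal length in pixels is half the picture's height over the tangent of half this angle, whatever the lens; pixels are square), "cx", "cy" (the principal point, pixels), "rvec" (rotation vector, rad) and "tvec" (3), from world to camera coordinates, as OpenCV has them. Camera axes: x right, y down, z forward; pixel columns grow to the right and rows downward; lengths in mm; the calibration is good to about 2 mm. A picture is of the moment at which its call begins. camera_info takes no time and is no camera call.
- bot.hand_in(): hands the job in; it is judged then, once.
The state is a dict: "time": time; "joint_pos": joint angles; "joint_velocities": joint speeds; "joint_torque": joint torques, N m; "eef_pos": TCP position; "orientation": TCP orientation; "contact_force": force on the tool from outside, world axes, zero at the start; "ft_torque": the same for the moment, N m; "finger_gap": finger opening in mm; "gripper_force": force on a finger pad.
Only numpy, scipy, OpenCV 4.12 (cv2) and the standard library are available. Lean on these libraries where they do the work, as an engineer would, in place of code of your own. Each camera call takes 0.05 s, during which the arm holds its last target. There are 200 camera calls.

## Task

Get the sloping carving board ready for work: first plug the square-shanked bench stop fully home into the board's square hole, with its tall flat face looking up the slope, and let go of it. Then lay the carving blank flat on the board above the stop, lengthwise up the slope and centred on the stop, so that its lower end rests against the stop's face. Leave the round stop, the gouge and the mallet where they are.

Things in the scene. Friction and masses are not known exactly. Their poses are not given: they have to be found in the camera images.
- board: Fixed pale board, 250 mm up the slope x 200 across x 36 thick, 35 degrees from level. One square through hole 35 x 35 mm, 2 mm chamfer, free below. Origin: centre of the hole's mouth on the upper face, 75 mm above the bench. x up the slope (away from the robot within 0.3 rad), y across, z out of the face, leaning to the robot. Face: x -75 to 175, y -100 to 100 mm. Dark stand beneath.
- stop: Loose dark wood bench stop, 0.11 kg, standing on its shank: 32 mm square, 50 long, last 6 mm tapered to 25. Head 56 mm wide (y): tall part 45 high from x = -8 to 22 mm (tall flat face at x = 22), toe 20 high from x = -22 to -8. Origin: shank axis at the head's underside, which lies on the board when home. z up, x to the tall face, which starts facing away from the robot within 0.5 rad.
- stop_face (a point): Centre of the stop's tall flat face: at x = 22, y = 0, z = 22 mm in the stop's frame.
- blank: Loose pale wood block, 0.15 kg, 130 mm long (x) x 54 wide (y) x 30 thick (z), with a round rosette 44 mm across and 8 high on top. Starts flat on the bench, rosette up, x away from the robot within 0.5 rad. Origin: centre of the underside. Either end may point up the slope. Let go on the sloping board it slides down until something stops it.
- round_stop: Bystander that does not belong in this board: loose dark wood stop with a round shank (30 mm across, 50 long) and a round head (58 across, 40 high), standing upright on the bench. Origin: on the axis at the underside of the head.
- gouge: Bystander: gouge lying on the bench beyond the blank, 255 mm long, wooden handle 28 mm thick, steel blade. Origin: on the bench near the handle's blade end; x along the blade.
- mallet: Bystander: round wooden carver's mallet standing on its head, 228 mm tall, up to 94 mm across. Origin: centre of its underside.
Mind the look-alikes: they are no part of the job. What is shaped like the stop but pink is not meant.

How it is judged (in metres and radians):
On the way:
1. the stop is fully home in the hole, its tall face up the slope, and let go (x of stop in the frame of board between -0.004 and 0.004 m and y of stop in the frame of board between -0.004 and 0.004 m and z of stop in the frame of board between -0.004 and 0.004 m and angle between the z axis of stop and the z axis of board, either way round below 0.12 rad and x of stop_face in the frame of board above 0.014 m and contact force between the fingers and stop below 0.3 N), for 0.2 s.
At the end, for the whole second after the job is handed in: Stop home in the hole (origin within 4 mm per axis, 0.12 rad), tall face up the slope; blank flat on the board (4 mm, 0.06 rad), lengthwise up the slope (0.12 rad), within 15 mm of the middle, its lower end against the stop (origin 82 to 93 mm up from the hole); both at rest (x of stop in the frame of board between -0.004 and 0.004 m and y of stop in the frame of board between -0.004 and 0.004 m and z of stop in the frame of board between -0.004 and 0.004 m and angle between the z axis of stop and the z axis of board, either way round below 0.12 rad and x of stop_face in the frame of board above 0.014 m and z of blank in the frame of board between -0.004 and 0.004 m and angle between the z axis of blank and the z axis of board, either way round below 0.06 rad and angle between the x axis of blank and the x axis of board, either way round below 0.12 rad and y of blank in the frame of board between -0.015 and 0.015 m and x of blank in the frame of board between 0.082 and 0.093 m and linear speed of each of stop, blank below 0.01 m/s); the robot touches nothing.
It fails at once if a bystander (round stop, gouge or mallet) is moved more than 20 mm or tipped (distance of any of round_stop, gouge, mallet from where it was at the start of the episode above 0.02 m or angle between any of round_stop, mallet's own z axis and vertical above 0.5 rad).
It also fails if it takes over 61 s, if anything falls off the work surface, if the arm or the gripper's body presses on something with over 40 N, if the wrist force passes 120 N, or if a joint passes its speed limit or range.

## Working session

There is one attempt and no reset: what is moved stays moved. The work goes in short steps, Python scripts to look and compute and a tool call to move; the robot and the scene stay as the last step left them, time stands still between calls to the robot, and variables do not carry over. Pictures are saved under pics/ and viewed, at most 10 in all, crops included, and the job is handed in when it is done.

Besides the shell and the picture viewer there is one more tool, called after "Request:" as name([rows], argument=value, ...), one row to a line, values as JSON. arm_command: Moves the arm, as the interface text tells. Its arguments: {"type":"object","properties":{"plan":{"type":"array"},"grip_force":{"type":"number"}},"required":["plan"]}

```bash
mkdir -p pics; ls; cat > h.py <<'E'
import numpy as np, cv2
from scipy.spatial.transform import Rotation as R
from station import bot
def cam(n):
    i=bot.camera_info(n); f=200/np.tan(np.radians(i["fovy"])/2)
    K=np.array([[f,0,i["cx"]],[0,f,i["cy"]],[0,0,1.]])
    return K,np.array(i["rvec"],float).ravel(),np.array(i["tvec"],float).ravel(),i
def ray(n,uv):
    K,r,t,_=cam(n); M=R.from_rotvec(r).as_matrix()
    return -M.T@t, M.T@np.linalg.inv(K)@np.array([uv[0],uv[1],1.])
def onz(n,uv,z):
    o,d=ray(n,uv); return o+d*(z-o[2])/d[2]
def proj(n,P):
    K,r,t,_=cam(n); return cv2.projectPoints(np.array(P,float).reshape(-1,3),r,t,K,None)[0].reshape(-1,2)
def tri(a,ua,b,ub):
    o1,d1=ray(a,ua);o2,d2=ray(b,ub);d1=d1/np.linalg.norm(d1);d2=d2/np.linalg.norm(d2)
    s=np.linalg.lstsq(np.c_[d1,-d2],o2-o1,rcond=None)[0]
    p,q=o1+d1*s[0],o2+d2*s[1]; return (p+q)/2,np.linalg.norm(p-q)
def tcp():
    s=bot.sense(); return np.array(s["eef_pos"]),np.array(s["orientation"]),s
E
python3 - <<'E'
from h import *
for n in("side","top"):
    im=bot.capture(n); cv2.imwrite(f"pics/{n}0.png",im[:,:,::-1]); print(n,cam(n)[3],ray(n,(320,200)))
print(bot.sense())
E
```

```text
pics
side {'fovy': 42.719172208435864, 'cx': 317.4654130701741, 'cy': 204.47661081793143, 'rvec': array([ 2.20323918, -0.71315954,  0.30552967]), 'tvec': array([-467.31557951,  266.97739569, 1071.25363524])} (array([  25.36942768, -785.55366261,  905.26624093]), array([ 0.43652524,  0.61459618, -0.65712894]))
top {'fovy': 53.93103330142923, 'cx': 322.175825090769, 'cy': 198.28634325332797, 'rvec': array([ 2.16466063, -2.17530454,  0.09412737]), 'tvec': array([  -5.21729868,  579.34872228, 1130.454538  ])} (array([ 470.88961022,  -15.99408819, 1179.66384569]), array([ 0.08934874,  0.01241223, -0.99594798]))
{'time': 0.1, 'joint_pos': array([ 1.15350295e+00,  2.07381061e-01,  1.54282604e+00, -7.57735029e-07,
        1.39349626e+00, -1.50510666e-01]), 'joint_velocities': array([-0.0004909 , -0.00160327, -0.00251809,  0.00044054, -0.00078263,
        0.00239387]), 'joint_torque': array([ 8.38877759e-05, -3.71861279e+01, -2.82294238e+01,  7.00616674e-02,
        3.10681527e-02, -8.59682382e-05]), 'eef_pos': array([151.31826153, 554.00979768, 226.37351741]), 'orientation': array([-2.95250084e-04,  1.32995990e-01,  9.91116014e-01, -1.01321090e-03]), 'contact_force': array([-0.53057519,  0.16944564, -0.22711463]), 'ft_torque': array([-0.01404296, -0.00702453,  0.04815161]), 'gripper_force': 0.0, 'finger_gap': 94.03739856301948}
```

View pics/side0.png

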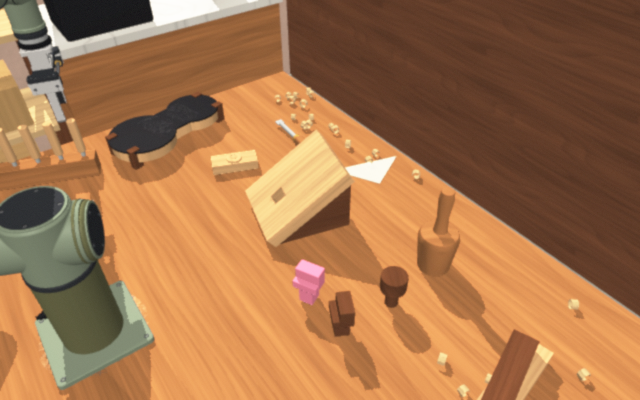

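View pics/top0.png

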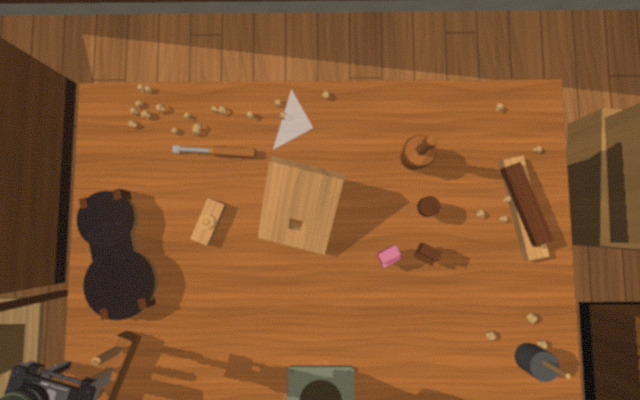

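Candidates for the stop: the dark square one (side 342,313; top 427,253), the pink look-alike (side 309,283; top 389,257), and the round stop (side 393,284; top 429,206). By the description I choose the dark square one. The blank is at top (208,222), the board hole at top (296,224), and the gouge and mallet are clear of both. Next I check these in a close crop.

```bash
python3 - <<'E'
import cv2, numpy as np
s=cv2.imread("pics/side0.png");t=cv2.imread("pics/top0.png")
def c(im,x,y,w,h,k): return cv2.resize(im[y:y+h,x:x+w],None,fx=k,fy=k,interpolation=cv2.INTER_CUBIC)
A=c(s,310,280,80,60,5); B=c(t,380,230,80,60,5); C=c(t,250,150,100,110,3)[:300]; 
D=c(t,180,190,50,60,5); 
C=c(t,250,152,104,104,300/104)
M=np.zeros((600,800,3),np.uint8); M[:300,:400]=A; M[:300,400:]=B; M[300:,:300]=C; M[300:,300:550]=D
M[300:,550:800]=c(s,206,140,60,50,1)[:1,:1] if 0 else 0
E2=c(s,205,140,62,50,4); M[300:500,550:798]=E2[:, :248]
cv2.imwrite("pics/m0.png",M)
E
```

```text
(no output)
```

View pics/m0.png

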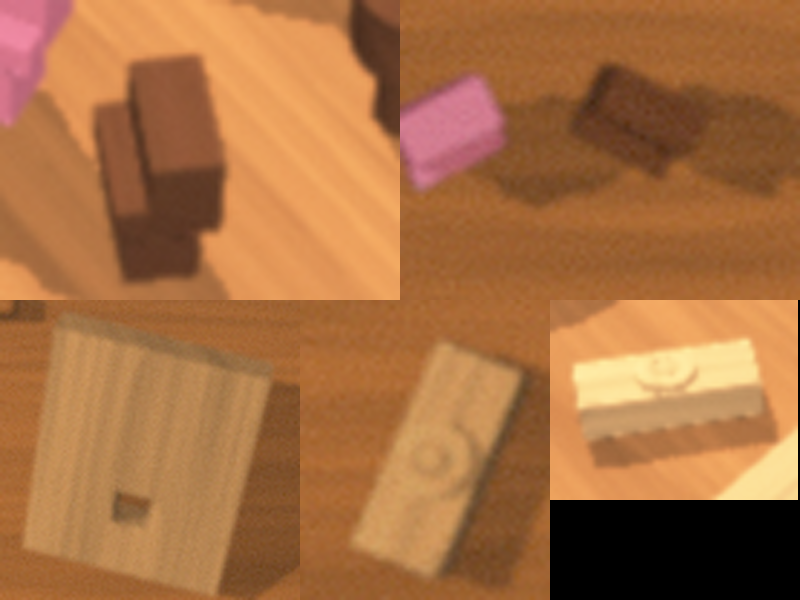

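The crops confirm the choice: the dark stop has a toe towards the robot and its tall face away. The hole is at about top (295,224), and the blank lies flat with its rosette up. Next I fit the poses.

```bash
cat > fit.py <<'E'
from h import *
from scipy.optimize import least_squares
def cp(p,k,off,pan): return (np.array(p,float)-pan+.5)/k-.5+off
def fit(obs,p0,pose,lab):
    def f(p):
        M,o=pose(p); return np.concatenate([(proj(n,(M@np.array(P,float))+o)-uv).ravel() for n,uv,P in obs])
    s=least_squares(f,p0,loss="soft_l1"); print(lab,s.x.round(3)); print(f(s.x).reshape(-1,2).round(1).tolist()); return s.x
Rz=lambda a:R.from_euler("z",a).as_matrix()
E
cat > f0.py <<'E'
from fit import *
S=lambda p,P:("side",cp(p,5,(310,280),(0,0)),P)
T=lambda p,P:("top",cp(p,5,(380,230),(400,0)),P)
fit([S((131,63),(-8,28,45)),S((203,57),(22,28,45)),S((222,168),(22,-28,45)),S((148,180),(-8,-28,45)),S((95,105),(-22,28,20)),S((118,213),(-22,-28,20)),S((220,230),(22,-28,0)),
T((610,65),(22,28,45)),T((706,118),(22,-28,45)),T((574,133),(-22,28,20)),T((660,175),(-22,-28,20))],[480,-150,0],lambda p:(Rz(p[2]),np.array([p[0],p[1],50])),"stop")
k=300/104
T=lambda p,P:("top",cp(p,k,(250,152),(0,300)),P); S=lambda p,P:("side",np.array(p,float),P)
fit([T((23,548),(-75,100,0)),T((218,595),(-75,-100,0)),T((268,380),(175,-100,0)),T((60,328),(175,100,0)),T((131,508),(0,0,0)),
S((247,192),(-75,100,0)),S((272,243),(-75,-100,0)),S((318,133),(175,100,0)),S((350,181),(175,-100,0)),S((278,194),(0,0,0))],[500,50,0],
lambda p:(Rz(p[2])@R.from_euler("y",-35,degrees=True).as_matrix(),np.array([p[0],p[1],75])),"board")
T=lambda p,P:("top",cp(p,5,(180,190),(300,300)),P); S=lambda p,P:("side",cp(p,4,(205,140),(550,300)),P)
fit([T((440,342),(65,27,30)),T((518,372),(65,-27,30)),T((432,575),(-65,-27,30)),T((352,545),(-65,27,30)),
S((750,342),(65,27,30)),S((760,388),(65,-27,30)),S((574,365),(-65,27,30)),S((580,410),(-65,-27,30))],[500,220,-.4],lambda p:(Rz(p[2]),np.array([p[0],p[1],0])),"blank")
E
python3 f0.py
```

```text
stop [ 418.189 -300.336   -0.508]
[[-0.7, -0.6], [-0.3, -0.9], [0.6, -0.3], [-0.1, -1.1], [-0.5, -0.5], [-1.4, 0.8], [0.1, 1.1], [2.3, -0.5], [1.4, -1.2], [0.0, -0.4], [0.7, 1.0]]
board [ 5.01727e+02  6.37670e+01 -2.55000e-01]
[[1.4, -0.9], [0.5, -0.0], [2.8, -0.5], [0.0, -1.3], [1.5, 0.6], [-1.0, -0.6], [-4.2, -1.4], [-0.7, -3.3], [-1.6, -6.6], [0.5, 2.3]]
blank [ 5.13519e+02  3.29312e+02 -3.93000e-01]
[[-0.0, -0.8], [1.1, 0.2], [0.5, 0.8], [-0.4, -0.3], [0.1, -0.4], [0.2, -1.3], [-0.4, 0.1], [-0.5, -0.1]]
```

```bash
python3 - <<'E'
from fit import *
M=Rz(-.255)@R.from_euler("y",-35,degrees=True).as_matrix(); o=np.array([501.7,63.8,75])
P=[(-75,100,0),(-75,-100,0),(175,-100,0),(175,100,0),(-17.5,17.5,0),(-17.5,-17.5,0),(17.5,-17.5,0),(17.5,17.5,0)]
out=[]
for n,(x,y,w,h) in (("side",(240,120,120,130)),("top",(250,150,100,110))):
    k=400/w; im=cv2.imread(f"pics/{n}0.png")[y:y+h,x:x+w]; im=cv2.resize(im,(400,450),interpolation=cv2.INTER_CUBIC)
    q=proj(n,(M@np.array(P,float).T).T+o)
    q=((q+.5-(x,y))*(400/w,450/h)-.5)
    for g in(q[:4],q[4:]): cv2.polylines(im,[g.round().astype(int)],True,(0,0,255),1)
    out.append(im)
cv2.imwrite("pics/b1.png",np.hstack(out))
E
```

```text
(no output)
```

View pics/b1.png

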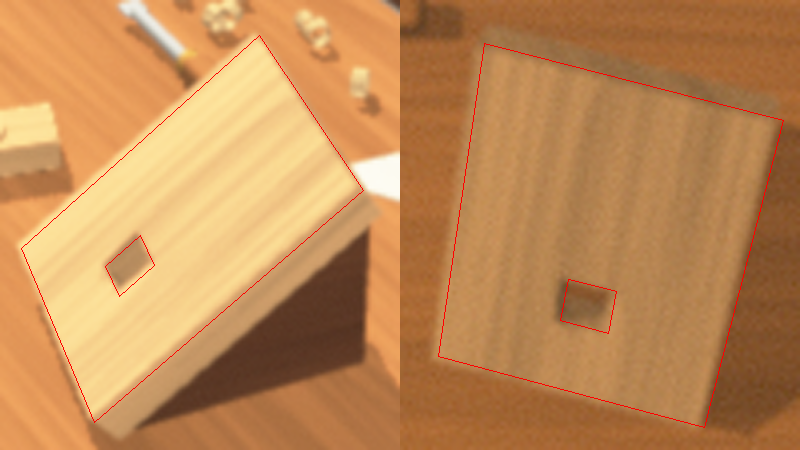

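The overlay fits the board well: the hole is within about 1.5 px. I now work out the move to above the stop, by a waypoint over the bench.

```bash
cat >> fit.py <<'E'
Ry35=R.from_euler("y",-35,degrees=True).as_matrix()
def rel(targets):
    p,q,s=tcp(); M=R.from_quat(q,scalar_first=True).as_matrix()
    print("t",round(s["time"],2),"tcp",p.round(1),"gap",round(s["finger_gap"],1),"F",s["contact_force"].round(1),"j",s["joint_pos"].round(2))
    for P,O in targets:
        T=O@np.diag([-1,1,-1.]); d=M.T@(np.array(P,float)-p)/1000; w=R.from_matrix(M.T@T).as_rotvec()
        print("shift",d.round(4),"rot",w.round(3))
E
python3 - <<'E'
from fit import *
st=np.array([418,-300,0]); y=-.508
g=st+Rz(y)@[7,0,0]
rel([((400,200,300),Rz(y)),((440,0,300),Rz(y)),((*g[:2],180),Rz(y)),((*g[:2],79),Rz(y))])
E
```

```text
t 0.1 tcp [151.3 554.  226.4] gap 94.0 F [-0.5  0.2 -0.2] j [ 1.15  0.21  1.54 -0.    1.39 -0.15]
shift [-0.3332 -0.2761 -0.0732] rot [-0.002 -0.     0.241]
shift [-0.4245 -0.4585 -0.0728] rot [-0.002 -0.     0.241]
shift [-0.4892 -0.7551  0.0478] rot [-0.002 -0.     0.241]
shift [-0.4892 -0.7549  0.1488] rot [-0.002 -0.     0.241]
```

Request:
arm_command([
  [-0.333,-0.276,-0.073,-0.002,0,0.241,0.076],
  [-0.333,-0.276,-0.073,-0.002,0,0.241,0.076],
  [-0.333,-0.276,-0.073,-0.002,0,0.241,0.076],
  [-0.333,-0.276,-0.073,-0.002,0,0.241,0.076],
  [-0.333,-0.276,-0.073,-0.002,0,0.241,0.076],
  [-0.333,-0.276,-0.073,-0.002,0,0.241,0.076],
  [-0.333,-0.276,-0.073,-0.002,0,0.241,0.076],
  [-0.333,-0.276,-0.073,-0.002,0,0.241,0.076],
  [-0.425,-0.459,-0.073,-0.002,0,0.241,0.076],
  [-0.425,-0.459,-0.073,-0.002,0,0.241,0.076],
  [-0.425,-0.459,-0.073,-0.002,0,0.241,0.076],
  [-0.425,-0.459,-0.073,-0.002,0,0.241,0.076],
])

```text
time: 1.3
eef_pos: [429.9, 36.8, 299.2]
orientation: [0.0, 0.251, 0.968, 0.001]
contact_force: [0.9, 0.1, 1.3]
finger_gap: 76.1
gripper_force: 0.0
```

```bash
python3 - <<'E'
from fit import *
y=-.508; g=np.array([418,-300,0])+Rz(y)@[7,0,0]
rel([((*g[:2],180),Rz(y))])
E
```

```text
t 1.3 tcp [429.9  36.8 299.2] gap 76.1 F [0.9 0.1 1.3] j [-0.12 -0.16  1.77  0.    1.53 -1.18]
shift [-0.1604 -0.3004  0.1185] rot [ 0.002 -0.     0.   ]
```

Request:
arm_command([
  [-0.16,-0.3,0.118,0,0,0,0.076],
  [-0.16,-0.3,0.118,0,0,0,0.076],
  [-0.16,-0.3,0.118,0,0,0,0.076],
  [-0.16,-0.3,0.118,0,0,0,0.076],
  [-0.16,-0.3,0.118,0,0,0,0.076],
  [-0.16,-0.3,0.118,0,0,0,0.076],
  [-0.16,-0.3,0.118,0,0,0,0.076],
  [-0.16,-0.3,0.118,0,0,0,0.076],
  [-0.16,-0.3,0.118,0,0,0,0.076],
  [-0.16,-0.3,0.118,0,0,0,0.076],
  [-0.16,-0.3,0.118,0,0,0,0.076],
])

```text
time: 2.4
eef_pos: [424.6, -299.5, 181.4]
orientation: [0.0, 0.25, 0.968, 0.001]
contact_force: [0.0, 0.2, 0.0]
finger_gap: 75.8
gripper_force: 0.0
```

```bash
python3 - <<'E'
from fit import *
y=-.508; g=np.array([418,-300,0])+Rz(y)@[7,0,0]
p,q,s=tcp(); tip=p+[0,0,-22]
im=[bot.capture(n) for n in("side","top")]
print([proj(n,[p,tip]).round(1).tolist() for n in("side","top")])
rel([((*g[:2],180),Rz(y)),((*g[:2],79),Rz(y))])
a=cv2.resize(im[0][220:345,285:385],(400,500),interpolation=cv2.INTER_CUBIC);b=cv2.resize(im[1][200:300,385:465],(400,500),interpolation=cv2.INTER_CUBIC)
cv2.imwrite("pics/s2.png",np.hstack([a,b])[:,:,::-1])
E
```

```text
[[[344.5, 271.6], [344.2, 279.3]], [[438.0, 253.2], [435.6, 252.9]]]
t 2.5 tcp [ 424.7 -299.7  181.6] gap 76.1 F [-0.1 -0.   0.1] j [-0.78  0.13  1.73  0.    1.28 -1.85]
shift [-0.0012 -0.0035  0.0016] rot [0.002 0.001 0.002]
shift [-0.0011 -0.0037  0.1026] rot [0.002 0.001 0.002]
```

View pics/s2.png

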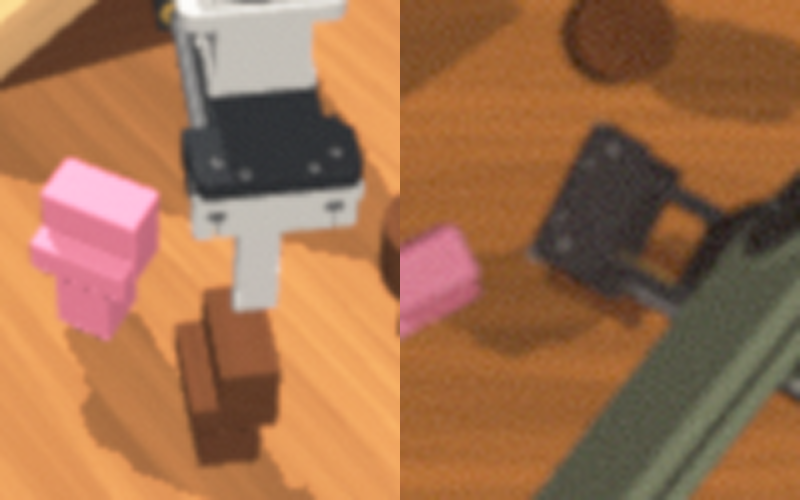

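Side view: the near fingertip is at crop (255,307), i.e. (348.8,296.8), above the tall part. The pink one is clear. I compare that pixel with the projection to find the camera bias.

```bash
python3 - <<'E'
from fit import *
p,q,s=tcp(); M=R.from_quat(q,scalar_first=True).as_matrix()
loc=np.array([[x,-y,22] for y in(38,50.5) for x in(-8,8)])/1.
print(proj("side",p+(M@loc.T).T).round(1).tolist())
im=cv2.imread("pics/s2.png") 
# top: body corner lines; print projection of gripper body front rectangle
for X,Y in((37.5,88.5),):
    loc=np.array([[a*X,b*Y,-75.] for a in(-1,1) for b in(-1,1)]); print((proj("top",p+(M@loc.T).T)-[385,200])*5+[400,0])
E
```

```text
[[351.9, 294.8], [343.2, 295.6], [353.0, 300.2], [344.3, 301.1]]
[[919.28603926 294.58902161]
 [579.68437506 111.02682206]
 [846.44452569 438.77995195]
 [505.3786073  252.66606059]]
```

```bash
python3 - <<'E'
import re
s=open('f0.py').read()
s=s.replace("fit([","fit([o for o in [").replace("],[480","] if o[0]==C],[480").replace("],[500","] if o[0]==C],[500")
for C in("side","top"): print(C); exec(s)
E
```

```text
side
stop [ 418.201 -301.217  -44.496]
[[-0.3, -0.4], [0.1, -0.5], [0.8, 0.1], [0.1, -0.8], [-0.1, -0.3], [-1.2, 1.0], [0.4, 1.5]]
board [500.85   57.683  -6.541]
[[-0.1, 0.6], [-3.3, 0.2], [0.6, -2.0], [-0.3, -4.9], [1.5, 3.7]]
blank [512.939 327.361   5.869]
[[0.5, 0.2], [0.2, -0.6], [-0.1, 0.2], [-0.6, 0.0]]
top
stop [ 417.726 -297.168   -6.753]
[[0.7, -0.1], [0.1, -1.5], [-1.0, 0.3], [-0.0, 1.0]]
board [ 5.00302e+02  6.71870e+01 -2.48000e-01]
[[0.3, -0.1], [-0.5, 0.3], [1.2, -0.3], [-1.7, -0.6], [0.3, 1.1]]
blank [ 5.13428e+02  3.30209e+02 -3.84000e-01]
[[-0.5, -0.7], [0.7, 0.0], [0.4, 0.8], [-0.6, -0.1]]
```

Request:
arm_command([
  [-0.001,-0.003,0.03,0,0,0,0.076],
  [-0.001,-0.003,0.06,0,0,0,0.076],
  [-0.001,-0.003,0.085,0,0,0,0.076],
  [-0.001,-0.003,0.102,0,0,0,0.076],
  [-0.001,-0.003,0.102,0,0,0,0.076],
  [-0.001,-0.003,0.102,0,0,0,0.066],
  [-0.001,-0.003,0.102,0,0,0,0.062],
  [-0.001,-0.003,0.102,0,0,0,0.058],
  [-0.001,-0.003,0.102,0,0,0,0.054],
  [-0.001,-0.003,0.102,0,0,0,0.04],
  [-0.001,-0.003,0.102,0,0,0,0.04],
  [-0.001,-0.003,0.102,0,0,0,0.04],
], grip_force=25)

```text
time: 3.7
eef_pos: [424.5, -304.6, 80.1]
orientation: [0.001, 0.251, 0.968, 0.001]
contact_force: [0.1, 0.8, 5.9]
finger_gap: 55.9
gripper_force: 24.9
```

```bash
python3 - <<'E'
from fit import *
Mb=Rz(-.25)@Ry35; o=np.array([501,64,75.])
rel([])
# stop grip in tool: TCP at stop (7,0,29); lift, then pre-insert 80 above along board z
def t(h): return o+Mb@[7,0,29+h]
p=tcp()[0]
rel([(p+[0,0,110],Rz(-.5)),((430,-150,260),Rz(-.25)@R.from_euler("y",-15,degrees=True).as_matrix()),(t(90),Mb)])
E
```

```text
t 3.7 tcp [ 424.5 -304.6   80.1] gap 55.9 F [0.1 0.8 5.9] j [-0.79  0.27  1.8   0.    1.07 -1.85]
t 3.7 tcp [ 424.5 -304.6   80.1] gap 55.9 F [0.1 0.8 5.9] j [-0.79  0.27  1.8   0.    1.07 -1.85]
shift [-0.0002  0.0002 -0.11  ] rot [ 0.002  0.002 -0.008]
shift [ 0.07    0.138  -0.1799] rot [-0.032 -0.258 -0.257]
shift [ 0.1727  0.3435 -0.0962] rot [-0.077 -0.605 -0.25 ]
```

Request:
arm_command([
  [0,0,-0.03,0,0,0,0.04],
  [0,0,-0.07,0,0,0,0.04],
  [0,0,-0.11,0,0,0,0.04],
  [0.01,0.02,-0.14,0,0,0,0.04],
  [0.03,0.05,-0.17,0,-0.05,-0.05,0.04],
  [0.05,0.09,-0.18,-0.01,-0.12,-0.1,0.04],
  [0.07,0.13,-0.18,-0.02,-0.2,-0.15,0.04],
  [0.085,0.165,-0.18,-0.03,-0.28,-0.2,0.04],
  [0.1,0.2,-0.17,-0.04,-0.36,-0.25,0.04],
  [0.115,0.235,-0.155,-0.05,-0.44,-0.25,0.04],
  [0.13,0.27,-0.14,-0.06,-0.52,-0.25,0.04],
  [0.145,0.3,-0.125,-0.077,-0.605,-0.25,0.04],
])

```text
time: 4.9
eef_pos: [442.4, 30.0, 204.3]
orientation: [0.3, 0.119, 0.946, -0.037]
contact_force: [0.8, -0.9, -0.7]
finger_gap: 56.4
gripper_force: 24.9
```

```bash
python3 - <<'E'
from fit import *
Mb=Rz(-.25)@Ry35; o=np.array([501,64,75.])
rel([(o+Mb@[7,0,29+h],Mb) for h in (90,)])
E
```

```text
t 4.9 tcp [442.4  30.  204.3] gap 56.4 F [ 0.8 -0.9 -0.7] j [-0.04 -0.44  2.29 -0.18  0.7  -1.26]
shift [0.0276 0.0474 0.0147] rot [ 0.002  0.002 -0.001]
```

Request:
arm_command([
  [0.014,0.024,0.01,0,0,0,0.04],
  [0.027,0.047,0.02,0,0,0,0.04],
  [0.027,0.047,0.035,0,0,0,0.04],
  [0.027,0.047,0.035,0,0,0,0.04],
  [0.027,0.047,0.035,0,0,0,0.04],
])

```text
time: 5.4
eef_pos: [451.7, 74.4, 159.7]
orientation: [0.296, 0.119, 0.947, -0.037]
contact_force: [0.2, 0.2, -1.3]
finger_gap: 55.9
gripper_force: 24.9
```

```bash
python3 - <<'E'
from fit import *
Mb=Rz(-.25)@Ry35; o=np.array([501,64,75.])
rel([(o+Mb@[7,0,29+h],Mb) for h in (65,)])
p,q,s=tcp(); M=R.from_quat(q,scalar_first=True).as_matrix()@np.diag([-1,1,-1.])
so=p-M@[7,0,29]; print("stop est in board",Mb.T@(so-o))
sh=[(x,y,-50) for x,y in((-12.5,12.5),(-12.5,-12.5),(12.5,-12.5),(12.5,12.5))]
ho=[(x,y,0) for x,y in((-17.5,17.5),(-17.5,-17.5),(17.5,-17.5),(17.5,17.5))]
hd=[(-22,28,0),(-22,-28,0),(22,-28,0),(22,-28,45),(22,28,45)]
im=[bot.capture(n) for n in("side","top")]
cr=[];
for n,I,(x,y,w,h) in zip(("side","top"),im,((240,140,80,100),(260,170,80,100))):
    a=cv2.resize(I[y:y+h,x:x+w],(w*5,h*5),interpolation=cv2.INTER_CUBIC)
    cv2.imwrite(f"pics/raw_{n}.png",I[:,:,::-1])
    for P,c in((so+(M@np.array(sh,float).T).T,(0,255,0)),(o+(Mb@np.array(ho,float).T).T,(255,0,0)),(so+(M@np.array(hd,float).T).T,(0,0,255))):
        q=((proj(n,P)+.5-(x,y))*5-.5).round().astype(int); cv2.polylines(a,[q],len(P)==4,c,1)
    cr.append(a)
cv2.imwrite("pics/i3.png",np.hstack(cr)[:,:,::-1])
E
```

```text
t 5.4 tcp [451.7  74.4 159.7] gap 55.9 F [ 0.2  0.2 -1.3] j [ 0.12 -0.28  2.29 -0.38  0.59 -0.94]
shift [0.0003 0.0022 0.0043] rot [-0.001 -0.004 -0.   ]
stop est in board [ 0.22879515 -2.18330545 69.29146857]
```

View pics/i3.png

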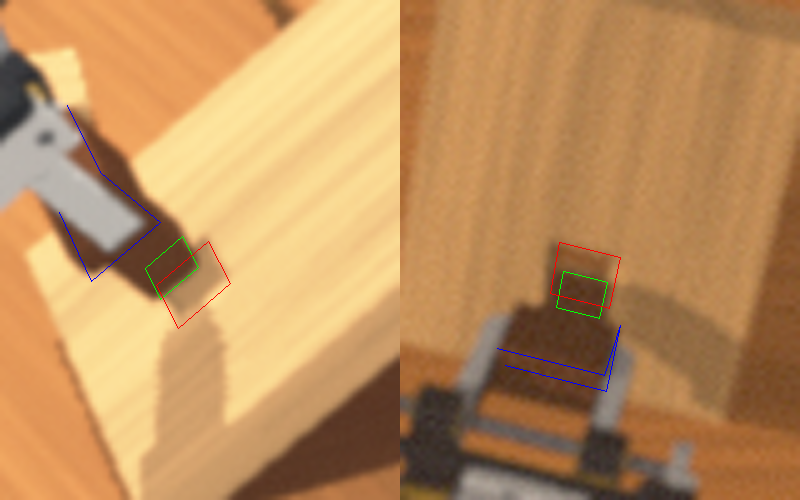

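The top view shows the hole about 1.5 px left of the red projection, and the stop's projection nearly right. I enlarge without the overlay to measure the relative offset.

```bash
python3 - <<'E'
import cv2,numpy as np
c=[]
for n,(x,y) in(("side",(256,176)),("top",(356-65+0,212))):
    I=cv2.imread(f"pics/raw_{n}.png"); O=cv2.imread(f"pics/{n}0.png")
    if n=="top": x=282
    f=lambda J:cv2.resize(J[y:y+30,x:x+40],(400,300),interpolation=cv2.INTER_CUBIC)
    c.append(np.vstack([cv2.convertScaleAbs(f(I),alpha=1.5),cv2.convertScaleAbs(f(O),alpha=1.5 if n=="top" else 1.1)]))
cv2.imwrite("pics/i4.png",np.hstack(c))
E
```

```text
(no output)
```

View pics/i4.png

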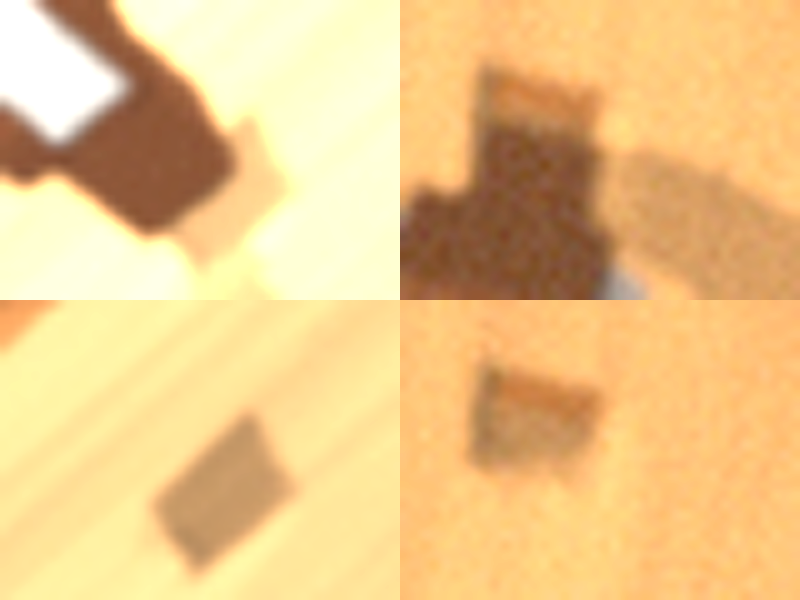

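Relative to the hole, the shank tip is off by about 2.7 mm along y and roughly 0 along x. That is inside the taper's capture range. I correct and start inserting.

Request:
arm_command([
  [0,0.0027,0,0,-0.003,0,0.04],
  [0,0.0027,0.01,0,-0.003,0,0.04],
  [0,0.0027,0.016,0,-0.003,0,0.04],
  [0,0.0027,0.02,0,-0.003,0,0.04],
  [0,0.0027,0.024,0,-0.003,0,0.04],
  [0,0.0027,0.028,0,-0.003,0,0.04],
  [0,0.0027,0.028,0,-0.003,0,0.04],
  [0,0.0027,0.028,0,-0.003,0,0.04],
])

```text
time: 6.3
eef_pos: [469.3, 74.5, 137.7]
orientation: [0.3, 0.119, 0.946, -0.036]
contact_force: [2.0, 4.8, -2.6]
finger_gap: 56.3
gripper_force: 25.0
```

```bash
cat > chk.py <<'E'
from fit import *
Mb=Rz(-.25)@Ry35; o=np.array([501,64,75.])
p,q,s=tcp(); M=R.from_quat(q,scalar_first=True).as_matrix()
so=p-M@np.diag([-1,1,-1.])@[7,0,29]; print("stop est",(Mb.T@(so-o)).round(1),"F tool",(M.T@s["contact_force"]).round(1),"T tool",(M.T@s["ft_torque"]).round(2),"rot err",R.from_matrix(Mb.T@M@np.diag([-1,1,-1.])).as_rotvec().round(3),"t",s["time"],"gap",s["finger_gap"])
E
python3 chk.py
```

```text
stop est [ 1.7  2.5 41.5] F tool [0.9 5.2 2.6] T tool [-1.31  0.57  0.1 ] rot err [ 0.004 -0.002 -0.002] t 6.3 gap 56.25099811135653
```

Request:
arm_command([
  [0,0.0012,0.002,0,0,0,0.04],
  [0,0.0015,0.006,0,0,0,0.04],
  [0,0.0015,0.01,0,0,0,0.04],
  [0,0.0015,0.014,0,0,0,0.04],
  [0,0.0015,0.014,0,0,0,0.04],
])

```text
time: 6.8
eef_pos: [477.1, 72.8, 125.5]
orientation: [0.299, 0.119, 0.946, -0.037]
contact_force: [1.8, 2.9, -2.8]
finger_gap: 56.0
gripper_force: 25.0
```

```bash
python3 chk.py
```

```text
stop est [ 1.2  2.6 26.9] F tool [0.8 3.2 2.8] T tool [-0.71  0.27  0.07] rot err [ 0.001 -0.001 -0.001] t 6.8 gap 56.00779236375349
```

Request:
arm_command([
  [0,0.0008,0.005,0,0,0,0.04],
  [0,0.0008,0.01,0,0,0,0.04],
  [0,0.0008,0.015,0,0,0,0.04],
  [0,0.0008,0.019,0,0,0,0.04],
  [0,0.0008,0.022,0,0,0,0.04],
  [0,0.0008,0.022,0,0,0,0.04],
])

```text
time: 7.4
eef_pos: [488.9, 70.2, 107.2]
orientation: [0.298, 0.119, 0.946, -0.038]
contact_force: [-0.1, -0.6, -1.2]
finger_gap: 56.2
gripper_force: 25.0
```

```bash
python3 chk.py
```

```text
stop est [0.6 3.  5. ] F tool [ 0.6 -0.6  1. ] T tool [-0.01  0.37 -0.08] rot err [-0.  0. -0.] t 7.4 gap 56.24354719577742
```

Request:
arm_command([
  [0,0,0.002,0,0,0,0.04],
  [0,0,0.004,0,0,0,0.04],
  [0,0,0.005,0,0,0,0.04],
  [0,0,0.005,0,0,0,0.04],
])

```text
time: 7.8
eef_pos: [491.4, 69.8, 104.2]
orientation: [0.299, 0.119, 0.946, -0.038]
contact_force: [-10.1, 1.4, 10.0]
finger_gap: 56.0
gripper_force: 25.0
```

```bash
python3 chk.py
```

```text
stop est [1.  3.3 1.1] F tool [  2.5  -1.2 -14. ] T tool [0.27 0.65 0.06] rot err [-0.    -0.001 -0.   ] t 7.8 gap 55.99111727809318
```

Contact came where the head should be home. I let go and back off along the board normal.

Request:
arm_command([
  [0,0,0.001,0,0,0,0.04],
  [0,0,0,0,0,0,0.065],
  [0,0,0,0,0,0,0.08],
  [0,0,0,0,0,0,0.08],
  [0,0,-0.02,0,0,0,0.08],
  [0,0,-0.05,0,0,0,0.08],
  [0,0,-0.09,0,0,0,0.08],
  [0,0,-0.12,0,0,0,0.08],
  [0,0.04,-0.13,0,0,0,0.08],
  [0,0.08,-0.13,0,0,0,0.08],
  [0,0.12,-0.13,0,0,0,0.08],
  [0,0.12,-0.13,0,0,0,0.08],
])

```text
time: 9.0
eef_pos: [450.6, 208.6, 210.8]
orientation: [0.299, 0.117, 0.946, -0.036]
contact_force: [-0.8, -0.8, -0.5]
finger_gap: 79.9
gripper_force: 0.0
```

```bash
python3 - <<'E'
from fit import *
im=[bot.capture(n) for n in("side","top")]
a=[cv2.resize(I[y:y+75,x:x+100],(400,300),interpolation=cv2.INTER_CUBIC) for I,(x,y) in zip(im,((235,150),(250,175)))]
b=[cv2.resize(I[y:y+75,x:x+100],(400,300),interpolation=cv2.INTER_CUBIC) for I,(x,y) in zip(im,((190,130),(160,185)))]
cv2.imwrite("pics/p5.png",np.vstack([np.hstack(a),np.hstack(b)])[:,:,::-1])
y=-.39; c=np.array([513.3,329,0]); O=Rz(y)
rel([((480,280,200),O),((*c[:2],120),O),((*c[:2],25),O)])
E
```

```text
t 9.1 tcp [448.9 204.8 209.5] gap 80.2 F [-0.1 -0.2 -0.1] j [ 0.51 -0.17  2.09 -0.56  0.84 -0.51]
shift [-0.0042  0.0805  0.0144] rot [0.042 0.609 0.137]
shift [0.025  0.1363 0.0915] rot [0.042 0.609 0.137]
shift [0.0795 0.1364 0.1693] rot [0.042 0.609 0.137]
```

View pics/p5.png

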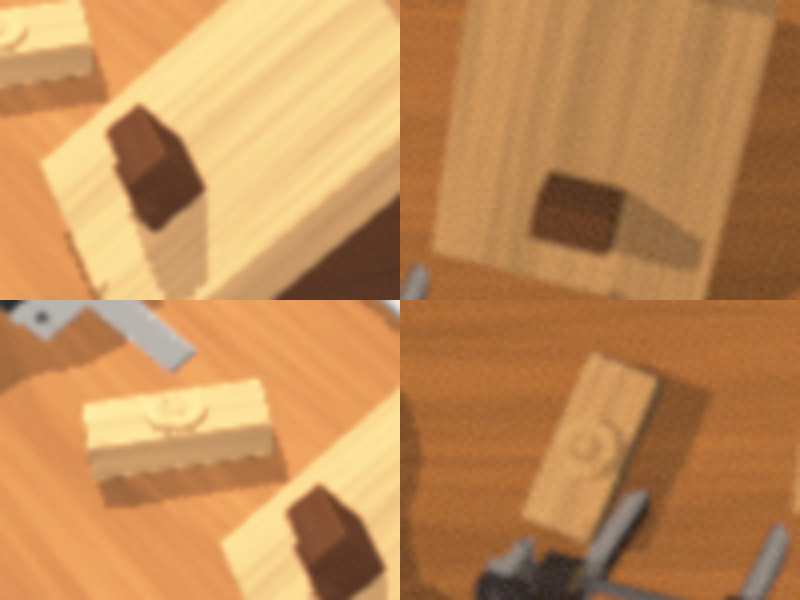

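The stop sits flat in the hole with its tall face up the slope, and the blank is undisturbed. The fit showed the top camera's estimate to be the true one, so I use the blank at (513.4,330.2), yaw -0.385.

Request:
arm_command([
  [-0.004,0.03,0.01,0.01,0.13,0.03,0.086],
  [-0.004,0.06,0.014,0.02,0.26,0.06,0.086],
  [0.005,0.09,0.03,0.03,0.39,0.09,0.086],
  [0.015,0.12,0.06,0.04,0.52,0.12,0.086],
  [0.025,0.136,0.09,0.042,0.609,0.137,0.086],
  [0.025,0.136,0.09,0.042,0.609,0.137,0.086],
  [0.025,0.136,0.09,0.042,0.609,0.137,0.086],
])

```text
time: 9.8
eef_pos: [512.5, 326.0, 120.2]
orientation: [-0.001, 0.196, 0.981, -0.001]
contact_force: [0.4, -0.1, 1.5]
finger_gap: 86.4
gripper_force: 0.0
```

```bash
python3 - <<'E'
from fit import *
y=-.387; c=np.array([513.4,330,0]); O=Rz(y)
rel([((*c[:2],120),O),((*c[:2],24),O)])
E
```

```text
t 9.8 tcp [512.5 326.  120.2] gap 86.4 F [ 0.4 -0.1  1.5] j [ 0.42  0.38  1.55 -0.    1.21 -0.75]
shift [0.0006 0.004  0.0002] rot [-0.002 -0.001 -0.007]
shift [0.0005 0.0042 0.0962] rot [-0.002 -0.001 -0.007]
```

Request:
arm_command([
  [0.0005,0.003,0.03,0,0,-0.005,0.086],
  [0.0005,0.003,0.06,0,0,-0.005,0.086],
  [0.0005,0.003,0.08,0,0,-0.005,0.086],
  [0.0005,0.003,0.094,0,0,-0.005,0.086],
  [0.0005,0.003,0.094,0,0,-0.005,0.086],
  [0.0005,0.003,0.094,0,0,-0.005,0.07],
  [0.0005,0.003,0.094,0,0,-0.005,0.06],
  [0.0005,0.003,0.094,0,0,-0.005,0.04],
  [0.0005,0.003,0.094,0,0,-0.005,0.04],
  [0.0005,0.003,0.094,0,0,-0.005,0.04],
], grip_force=30)

```text
time: 10.8
eef_pos: [514.4, 331.5, 29.0]
orientation: [0.001, 0.192, 0.981, 0.001]
contact_force: [0.0, -0.6, 4.6]
finger_gap: 53.4
gripper_force: 30.0
```

```bash
python3 - <<'E'
from fit import *
Mb=Rz(-.25)@Ry35; o=np.array([501,64,75.])+Mb@[1,3.3,0]
p,q,s=tcp(); h=p[2]; print(h)
f=lambda x,z:(o+Mb@[x,0,z+h],Mb)
rel([(p+[0,0,150],Rz(-.387)),f(100,60),f(100,20),f(100,0)])
E
```

```text
29.031135623478814
t 10.8 tcp [514.4 331.5  29. ] gap 53.4 F [ 0.  -0.6  4.6] j [ 0.43  0.5   1.59 -0.    1.04 -0.75]
shift [-0.0003  0.0003 -0.15  ] rot [0.002 0.002 0.001]
shift [-0.1196 -0.2449 -0.177 ] rot [-0.04  -0.608 -0.132]
shift [-0.1423 -0.2419 -0.1442] rot [-0.04  -0.608 -0.132]
shift [-0.1536 -0.2404 -0.1278] rot [-0.04  -0.608 -0.132]
```

Request:
arm_command([
  [0,0,-0.03,0,0,0,0.04],
  [0,0,-0.07,0,0,0,0.04],
  [0,0,-0.115,0,0,0,0.04],
  [0,0,-0.16,0,0,0,0.04],
  [-0.02,-0.02,-0.2,-0.01,-0.1,-0.03,0.04],
  [-0.04,-0.05,-0.22,-0.01,-0.2,-0.05,0.04],
  [-0.06,-0.08,-0.23,-0.02,-0.3,-0.07,0.04],
  [-0.08,-0.115,-0.23,-0.03,-0.4,-0.09,0.04],
  [-0.1,-0.15,-0.225,-0.035,-0.5,-0.11,0.04],
  [-0.11,-0.185,-0.215,-0.04,-0.6,-0.13,0.04],
  [-0.117,-0.215,-0.2,-0.04,-0.608,-0.132,0.04],
  [-0.12,-0.245,-0.19,-0.04,-0.608,-0.132,0.04],
])

```text
time: 12.0
eef_pos: [529.9, 58.2, 215.3]
orientation: [0.296, 0.119, 0.947, -0.038]
contact_force: [0.0, -0.3, -0.6]
finger_gap: 53.9
gripper_force: 30.0
```

```bash
cat > c2.py <<'E'
from fit import *
Mb=Rz(-.25)@Ry35; o=np.array([501,64,75.])+Mb@[1,3.3,0]
p,q,s=tcp(); M=R.from_quat(q,scalar_first=True).as_matrix()
b=p-M@np.diag([-1,1,-1.])@[0,0,29]; print("blank est",(Mb.T@(b-o)).round(1),"F tool",(M.T@s["contact_force"]).round(1),"T",(M.T@s["ft_torque"]).round(2))
rel([(o+Mb@[100,0,15+29],Mb)])
E
python3 c2.py
```

```text
blank est [103.5  -1.8  69. ] F tool [ 0.3 -0.3  0.6] T [ 0.01  0.44 -0.05]
t 12.0 tcp [529.9  58.2 215.3] gap 53.9 F [ 0.  -0.3 -0.6] j [ 0.05 -0.18  2.09 -0.27  0.67 -1.11]
shift [0.0034 0.0018 0.054 ] rot [-0.001 -0.004  0.   ]
```

Request:
arm_command([
  [0.0015,0,0.02,0,-0.003,0,0.04],
  [0.002,0,0.038,0,-0.003,0,0.04],
  [0.002,0,0.05,0,-0.003,0,0.04],
  [0.002,0,0.054,0,-0.003,0,0.04],
  [0.002,0,0.054,0,-0.003,0,0.04],
  [0.002,0,0.054,0,-0.003,0,0.04],
])

```text
time: 12.6
eef_pos: [560.8, 52.1, 172.8]
orientation: [0.3, 0.119, 0.946, -0.038]
contact_force: [0.7, 0.2, -1.1]
finger_gap: 54.0
gripper_force: 30.0
```

```bash
python3 c2.py; python3 - <<'E'
from fit import *
im=[bot.capture(n) for n in("side","top")]
a=[cv2.resize(I[y:y+120,x:x+100],(400,480),interpolation=cv2.INTER_CUBIC) for I,(x,y) in zip(im,((245,125),(250,140)))]
cv2.imwrite("pics/q6.png",np.hstack(a)[:,:,::-1])
E
```

```text
blank est [105.1  -0.   16.2] F tool [0.1 0.4 1.2] T [-0.05  0.38  0.01]
t 12.6 tcp [560.8  52.1 172.8] gap 54.0 F [ 0.7  0.2 -1.1] j [ 0.03 -0.05  2.07 -0.31  0.55 -1.07]
shift [0.005  0.     0.0012] rot [ 0.     0.003 -0.   ]
```

View pics/q6.png

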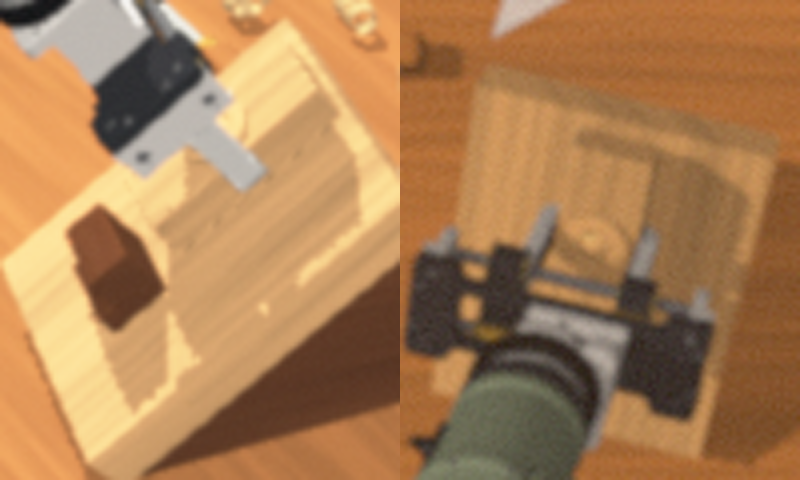

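The blank is held parallel above the board. The stop, at side crop (115,270), still sits flat and is clear of it. I lower to contact.

Request:
arm_command([
  [0.003,0,0.005,0,0,0,0.04],
  [0.005,0,0.01,0,0,0,0.04],
  [0.005,0,0.013,0,0,0,0.04],
  [0.005,0,0.015,0,0,0,0.04],
  [0.005,0,0.016,0,0,0,0.04],
  [0.005,0,0.016,0,0,0,0.04],
])

```text
time: 13.3
eef_pos: [565.0, 50.7, 156.8]
orientation: [0.299, 0.119, 0.946, -0.038]
contact_force: [-10.2, 1.1, 7.3]
finger_gap: 53.2
gripper_force: 30.0
```

```bash
python3 c2.py
```

```text
blank est [99.5 -0.3  0.6] F tool [  4.1  -1.5 -11.8] T [0.08 0.95 0.07]
t 13.3 tcp [565.   50.7 156.8] gap 53.2 F [-10.2   1.1   7.3] j [ 0.03 -0.01  2.08 -0.33  0.51 -1.05]
shift [-0.0006  0.0003 -0.0144] rot [-0.001  0.001 -0.   ]
```

Request:
arm_command([
  [0.003,0,-0.001,0,0,0,0.04],
  [0.006,0,-0.001,0,0,0,0.04],
  [0.008,0,-0.001,0,0,0,0.04],
  [0.009,0,-0.001,0,0,0,0.04],
  [0.009,0,-0.001,0,0,0,0.04],
])

```text
time: 13.8
eef_pos: [557.9, 52.6, 151.8]
orientation: [0.299, 0.119, 0.946, -0.038]
contact_force: [-0.4, -0.3, -1.3]
finger_gap: 53.9
gripper_force: 30.0
```

```bash
python3 c2.py
```

```text
blank est [90.6 -0.3  0.7] F tool [ 1.  -0.4  0.9] T [ 0.03  0.42 -0.  ]
t 13.8 tcp [557.9  52.6 151.8] gap 53.9 F [-0.4 -0.3 -1.3] j [ 0.03 -0.02  2.1  -0.34  0.5  -1.03]
shift [-0.0095  0.0003 -0.0143] rot [-0.     0.002 -0.   ]
```

Request:
arm_command([
  [0.001,0,0.0003,0,0,0,0.04],
  [0.002,0,0.0003,0,0,0,0.04],
  [0.003,0,0.0003,0,0,0,0.04],
  [0.003,0,0.0003,0,0,0,0.04],
])

```text
time: 14.2
eef_pos: [555.9, 53.2, 150.2]
orientation: [0.3, 0.119, 0.946, -0.038]
contact_force: [0.6, 0.4, 0.1]
finger_gap: 53.5
gripper_force: 30.0
```

```bash
python3 c2.py
```

```text
blank est [87.9 -0.2  0.6] F tool [-0.5  0.5  0.2] T [-0.    0.41 -0.01]
t 14.2 tcp [555.9  53.2 150.2] gap 53.5 F [0.6 0.4 0.1] j [ 0.03 -0.02  2.1  -0.35  0.49 -1.03]
shift [-0.0122  0.0002 -0.0144] rot [-0.     0.002 -0.   ]
```

Close to the stop and barely touching. I release, let it slide the last bit, retreat along the normal and look.

Request:
arm_command([
  [0,0,0,0,0,0,0.06],
  [0,0,0,0,0,0,0.08],
  [0,0,0,0,0,0,0.08],
  [0,0,-0.015,0,0,0,0.085],
  [0,0,-0.04,0,0,0,0.085],
  [0,0,-0.08,0,0,0,0.085],
  [0,0,-0.12,0,0,0,0.085],
  [0,0.05,-0.14,0,0,0,0.085],
  [0,0.1,-0.14,0,0,0,0.085],
  [0,0.15,-0.14,0,0,0,0.085],
  [0,0.2,-0.14,0,0,0,0.085],
  [0,0.2,-0.14,0,0,0,0.085],
])

```text
time: 15.4
eef_pos: [528.4, 272.2, 264.5]
orientation: [0.3, 0.116, 0.946, -0.036]
contact_force: [0.0, -1.2, 0.2]
finger_gap: 84.7
gripper_force: 0.0
```

```bash
python3 - <<'E'
from fit import *
im=[bot.capture(n) for n in("side","top")]
a=[cv2.resize(I[y:y+120,x:x+100],(400,480),interpolation=cv2.INTER_CUBIC) for I,(x,y) in zip(im,((245,125),(250,150)))]
cv2.imwrite("pics/q7.png",np.hstack(a)[:,:,::-1])
E
```

```text
(no output)
```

View pics/q7.png

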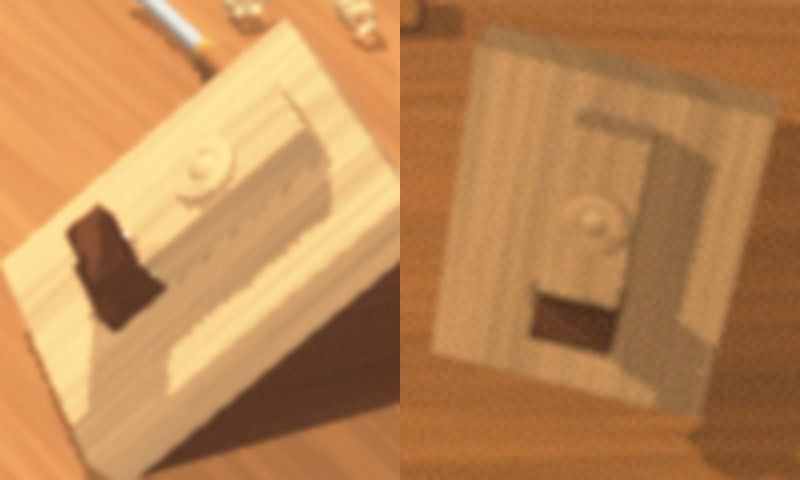

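The blank lies flat, centred, with its lower end against the stop's face (top crop about (575,300)); the stop has not moved. I hand in.

```bash
python3 -c "
from station import bot
print(bot.hand_in())"
```

```text
the job is handed in; nothing more can be done
None
```

The job is handed in, with no verdict returned; in the last pictures the stop sits home in the hole, tall face up the slope, the blank lies flat and centred against it, and I moved none of the bystanders.

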